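Set the colour meter's lamp slider and hold its cover pressed home on the locating pin

TASK

Get the roast colour meter ready for a dark reading: first slide the lamp slider along its track until it stands in line with the small steel index tab beside the track. Then take the loose cover by its black grip, lay it between the two guide cheeks of the meter's deck with its grip running along them, slide it along over the locating pin hidden beneath it until it drops on, and press it down against the spring seal until it is fully home. Finish while still holding the cover pressed down: do not let go. Leave the slider where you set it and do not disturb the tray, the brush or the colour disc lying nearby.

Things in the scene. Friction and masses are not known exactly. Their poses are not given: they have to be found in the camera images.
- meter: Fixed grey roast colour meter, 190 x 200 mm, on the counter; origin under its centre. x: from the slider panel towards the deck; y left. On top an aluminium deck with two guide cheeks along x (x = -55 to +55 mm from the deck's centre), inner faces at y = -37 and +37 mm, 17 mm high, bevelled at the top inner edge.
- deck_centre (a point): Deck centre, on its surface, 48 mm above the counter; axes as the meter. The locating pin (round, steel, 10 mm thick, 9 mm high, tapering to 6 mm at the tip) stands on the line y = 0, fixed anywhere from x = -10 to +10 mm: it differs each time and is not reported. Round it lies the black spring seal, 72 x 60 mm, 4 mm above the deck.
- cover_centre (a point): Centre of the loose cover, 25 mm above its underside: aluminium plate 100 x 70 x 14 mm, on it a black grip bar 60 mm along x, 16 mm thick along y, 36 mm high, top 50 mm above the underside. x along the 100 mm side and the bar, z up. 0.18 to 0.35 kg. Starts flat on the counter, bar up; may go on either way round.
- cover: The cover; origin at the centre of its underside. There is a blind pocket for the pin: 13 mm along x, 15 mm along y, 11 mm deep. Riding on the pin's tip the underside is 9 mm above the deck; dropped on, it rests on the seal 4 mm above the deck; pressed home it lies flat on the deck.
- lamp_grip (a point): Grip of the lamp slider on the black panel at the front of the meter: a block 28 mm along x, 14 mm along y, 26 mm high, with a white line across its top; the point is 13 mm below its top, 13 mm above its underside and 62 mm above the counter. Axes are those of the meter; the track runs along y. It stays where it is left and takes about 2 N to move.
- lamp_slider (a joint): Position of the lamp slider along its track in m: 0 at the right-hand end (meter's -y), 0.08 at the left-hand end (+y).
- index_tab (a point): Small fixed steel tab, 4 mm wide along the track, on the panel between track and deck, 21 mm from the track's line along the meter's x. The slider is set when the white line on it is level with this tab along the meter's y.
- seal (a joint): Depth in m by which the deck's spring seal frame is pressed down: 0 as it stands (4 mm above the deck), 0.004 flush with the deck. The spring resists with about 3.5 N at first and 9 N when flush, and lifts the cover again if it is let go.
- tray_light: Bystander: open sample tray with beans, 98 x 143 x 28 mm, left of the meter; origin at the centre of its underside.
- dust_brush: Bystander: flat brush, 202 x 38 x 17 mm, lying in front of the meter; origin at the middle of its underside, long side along its x.
- colour_disc_1: Bystander: small brown disc, 39 mm across, 10 mm high, behind and to the left of the meter; origin at the centre of its underside.
There are look-alikes about, which are no part of the job. Leave any green look-alike of the cover alone.

How it is judged:
By the outcome, as a careful person would: the job done as asked, in the order asked, and still so for the second after the job is handed in, while the arm keeps its last pose, push and grip.
It also fails if it takes over 70 s, if anything falls off the work surface, if the arm or the gripper's body presses on something with over 40 N, if the wrist force passes 120 N, or if a joint passes its speed limit or range.

ROBOT

A 6-joint arm with a two-finger parallel gripper is mounted at the origin on a cart in front of the work surface, level with it; the furniture and walls round the work are solid. World frame = base frame: x ahead of the robot, y to its left, z up, the work surface at z = 0. Lengths are in m, angles in rad, forces in N, time in s.
With the tool pointing down it reaches from about 0.375 to 0.975 m from the base axis. Payload 3.8 kg.
Tool frame: the origin (TCP) lies at the very end of the fingers, on their centre line; the grasp point (between the pads) lies 19 mm behind it; y points along the fingers, x is the direction in which the jaws open and shut, and the axes are right-handed (so a half turn about y gives the same grasp; the last joint's range is limited). The gripper opens to 85 mm and grips with 20 to 120 N. Pads are 22 mm wide; open, the fingers measure 114 mm over their backs; the gripper's body (76 mm by 85 mm) begins 54 mm behind the grasp point. The pads swing forward as they close: fully open they stand 13 mm farther back than shut.
Start: joints at [1.242, 0.264, 1.604, -0, 1.274, -0.037], TCP at [0.194, 0.646, 0.231] pointing down, gripper open.
Joint ranges: [-2.63, 2.63], [-0.94, 2.18], [0.31, 2.57], [-1.31, 4.45], [0, 2.66], [-2.55, 2.55]. Speed limits (rad/s): [2.57, 2.57, 3.14, 3.14, 3.14, 3.14].

INTERFACE

Orientations are given as a rotation vector (axis times angle).
In Python, from workcell import bot, cams gives the robot as it stands.
- The arm moves only by the tool play_rows, never from a script. Its argument "motion" is a list of rows, each a list of 2 entries, a list of its own where there are three numbers: the shift along the world's x, y, z normalised to -1 to 1, where 1 is 400 mm, then the turn, a rotation vector about the world's x, y, z normalised to -1 to 1, where 1 is pi/4 rad. In form: [[[tx, ty, tz], [ax, ay, az]], ...]. A call has 1 to 10 rows; each row is the pose to reach, as a shift and turn from the pose commanded when the call began; what a row does not reach only later rows make up. A row lasts 1/8 s, in which the tool goes at most 62.5 mm and 10.7 degrees, less where a joint would pass 70% of its speed; a pose out of reach is approached as far as the arm can. A call with a number of a shift or a turn outside -1 to 1 is refused whole. A call with a gripper value outside its range is refused whole. "gripper" is the closure, from 0 (fully open) to 1 (shut), set as the call begins (left out, the last holds). The fingers move at their own pace and stop on an object; "squeeze" is the grip in N (left out, the last holds). Time passes only in rows, so rows that repeat a pose let the fingers close. It gives the time, the measured TCP pose, the force and the opening at its end, in the units of the state.
- bot.read_state(): the state, without advancing time (a new reading comes with each control period).
- cams.read_camera(name): name is "side" or "top"; returns (picture, depth): 400x640x3 uint8, red, green, blue; 400x640 float32, m along the optical axis (not along the pixel's ray), 0 where there is no reading.
- cams.calibration(name): a dict with "mtx" (3x3 intrinsics, pixels), "k1" (the pictures are not rectified: a ray, as slopes to the right and down, at radius r is drawn at 1 + k1 r^2 times it, then the intrinsics apply), "R" (3x3) and "t" (3): a world point X has camera coordinates R X + t. Camera axes: x right, y down, z forward; pixel columns grow to the right and rows downward; lengths in m; the calibration is good to about 2 mm. A picture is of the moment at which its call begins. calibration takes no time and is no camera call.
- bot.finish_job(): hands the job in, once; it reports no verdict.
Trained networks look in the newest picture that a camera, given by its name, has taken for a name from the list of things; names that differ only in an ending like _2 or _b are one class to them, and where a whole thing is asked for, a point or a joint stands for the part that bears it (a point fixed in the world has none). Each returns a list of dicts, best first, with "conf" (0 to 1); they miss things now and then, are a little off and sometimes report something else, mostly with a low value. They report only what shows in the picture. A call takes as long as a camera call. They do not tell look-alikes from the thing itself.
- cams.recognise(camera, label): "xyz" ([x, y, z] in m, in the coordinates of the camera as it stood for that picture, good to about 4 mm: the middle of the surface that is visible of it).
- cams.regions_of(camera, label): "mask" (400x640 bool, what is visible of it).
- cams.mark_of(camera, label): "xyz" ([x, y, z] in m, in the coordinates of the camera as it stood for that picture, good to about 4 mm: a listed point, or the origin of a listed thing).
The state is a dict: "time": time; "q": joint angles; "joint_vel": joint speeds; "joint_torque": joint torques, N m; "tool_pos": TCP position; "tcp_rot": TCP orientation; "wrist_force": force on the tool from outside, world axes, zero at the start; "torque": the same for the moment, N m; "width": opening from 0.0 (shut) to 1.0 (fully open).
Only numpy, scipy, OpenCV 4.12 (cv2) and the standard library are available. Lean on these libraries where they do the work, as an engineer would, in place of code of your own. Each camera call takes 0.05 s, during which the arm holds its last target.

## Working session

There is one attempt and no reset: what is moved stays moved. The work goes in short steps, Python scripts to look and compute and a tool call to move; the robot and the scene stay as the last step left them, time stands still between calls to the robot, and variables do not carry over. Pictures are saved under pics/ and viewed, and the job is handed in when it is done.

Besides the shell and the picture viewer there is one more tool, called after "Emit:" as name([rows], argument=value, ...), one row to a line, values as JSON. play_rows: Moves the arm, as the interface text tells. Its arguments: {"type":"object","properties":{"motion":{"type":"array","items":{"type":"array"}},"gripper":{"type":"number"},"squeeze":{"type":"number"}},"required":["motion"]}

```bash
mkdir -p pics; ls; python3 - <<'E'
from workcell import bot,cams
import cv2,numpy as np
print(bot.read_state())
for n in ("side","top"):
    p,d=cams.read_camera(n); cv2.imwrite(f"pics/{n}0.png",p[:,:,::-1]); np.savez(f"pics/{n}0.npz",p=p,d=d)
    c=cams.calibration(n); print(n,c)
    R,t=np.array(c["R"]),np.array(c["t"])
    for l in ("meter","deck_centre","cover_centre","cover","lamp_grip","index_tab","tray_light","dust_brush","colour_disc_1"):
        for r in cams.mark_of(n,l)[:3]:
            print(l,round(r["conf"],2),np.round(R.T@(np.array(r["xyz"])-t),4))
E
```

```text
pics
{'time': 0.0, 'q': array([ 1.24212813e+00,  2.64761371e-01,  1.60540346e+00, -1.29084915e-05,
        1.27365198e+00, -3.68895055e-02]), 'joint_vel': array([-0.00082655,  0.00102494,  0.00087284,  0.00078734,  0.00014058,
        0.00116631]), 'joint_torque': array([-5.69441290e-04, -5.15115094e+01, -3.67311251e+01,  2.23704797e-04,
        1.32822039e-02,  4.81743541e-05]), 'tool_pos': array([0.19393132, 0.64577938, 0.22994055]), 'tcp_rot': array([-1.3345207 , -0.99029239,  0.99332594]), 'wrist_force': array([ 0.01630867, -0.87090417,  0.28553428]), 'torque': array([-0.04555752, -0.00678364, -0.02906994]), 'width': 1.0012802015131692}
side {'mtx': array([[468.07523607,   0.        , 327.58526973],
       [  0.        , 468.07523607, 199.68081823],
       [  0.        ,   0.        ,   1.        ]]), 'k1': -0.06848912412396609, 'R': array([[-9.65690040e-01, -2.59696143e-01, -8.11848266e-04],
       [-1.11995945e-01,  4.19277623e-01, -9.00923517e-01],
       [ 2.34306752e-01, -8.69921944e-01, -4.33977140e-01]]), 't': array([0.5081066 , 0.14071857, 1.50376029])}
deck_centre 0.64 [
[... 864 characters left out ...]
2371,  0.52045249,  1.68957723])}
meter 0.62 [ 0.5494  0.2298 -0.0031]
meter 0.21 [ 0.3893  0.1738 -0.0042]
deck_centre 0.65 [0.5755 0.2163 0.0475]
deck_centre 0.59 [ 0.5503  0.2273 -0.0036]
cover_centre 0.91 [0.4972 0.0089 0.0251]
cover_centre 0.75 [ 0.461  -0.5998  0.023 ]
cover_centre 0.71 [ 0.4626 -0.1326  0.0226]
cover 0.9 [ 6.407e-01 -6.240e-02 -1.000e-04]
cover 0.8 [ 0.4956  0.0121 -0.003 ]
cover 0.56 [ 0.4537 -0.1393  0.0037]
lamp_grip 0.57 [0.4782 0.2183 0.0607]
tray_light 0.98 [ 0.5244  0.4912 -0.003 ]
tray_light 0.71 [ 0.669   0.4526 -0.0014]
dust_brush 0.64 [ 3.897e-01  1.738e-01 -2.000e-04]
dust_brush 0.25 [0.4773 0.2171 0.0616]
colour_disc_1 0.48 [6.701e-01 4.560e-01 2.000e-04]
```

View pics/top0.png

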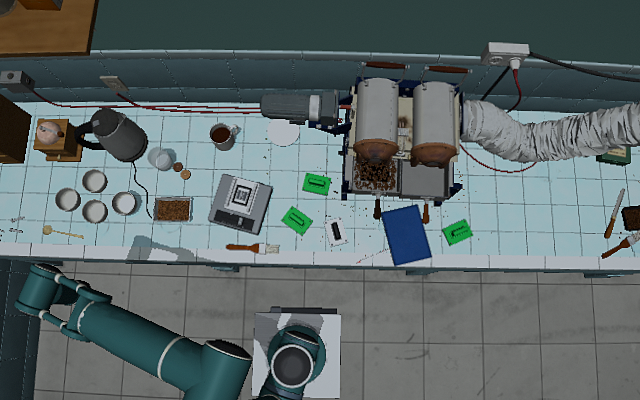

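View pics/side0.png

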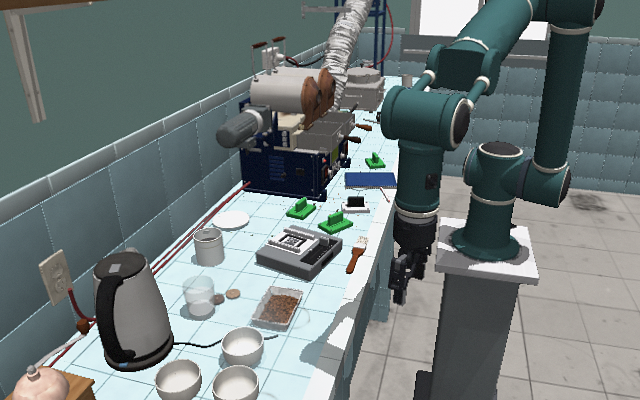

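```bash
python3 - <<'E'
import cv2,numpy as np
p=np.load("pics/top0.npz")["p"]
c=p[170:330,180:340,::-1]; cv2.imwrite("pics/top0c.png",cv2.resize(c,(800,600) if 0 else (600,600),interpolation=cv2.INTER_CUBIC))
p=np.load("pics/side0.npz")["p"]
c=p[150:300,200:400,::-1]; cv2.imwrite("pics/side0c.png",cv2.resize(c,(800,600),interpolation=cv2.INTER_CUBIC))
E
```

```text
(no output)
```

The top view shows the meter at about (240,203), the aluminium cover at (335,231), and green look-alikes at (316,184), (297,219) and (457,232). The brush is at (250,247). In the side view the real cover is at (356,204).

View pics/top0c.png

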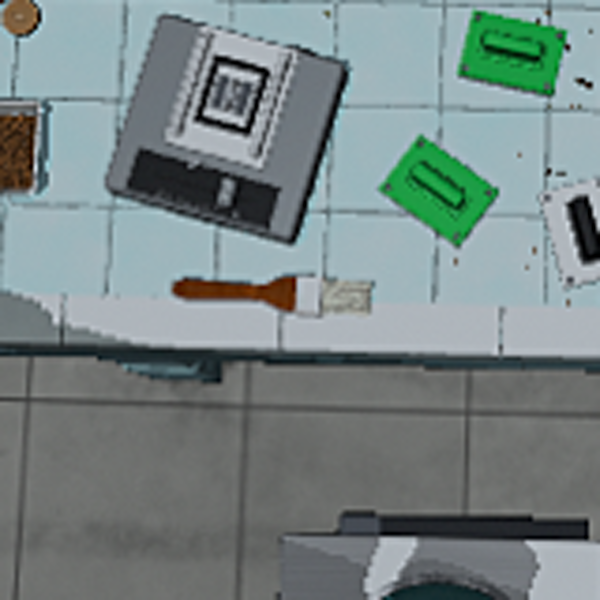

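View pics/side0c.png

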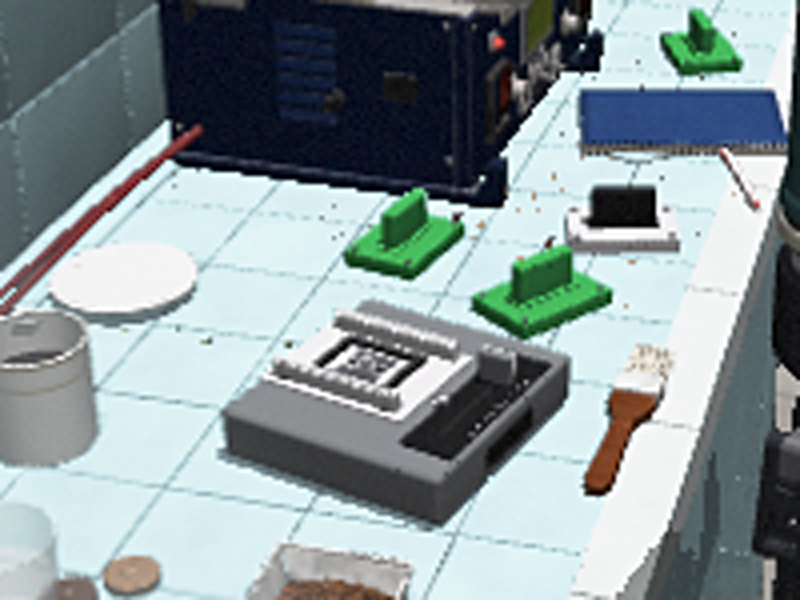

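```bash
cat > h.py <<'E'
from workcell import bot,cams
import cv2,numpy as np
from scipy.spatial.transform import Rotation as Ro
def rays(n,uv):
    c=cams.calibration(n); K=c["mtx"]
    d=np.array([c["k1"],0,0,0,0.])
    return cv2.undistortPoints(np.asarray(uv,float).reshape(-1,1,2),K,d).reshape(-1,2)
def onplane(n,uv,z):
    c=cams.calibration(n);R,t=np.array(c["R"]),np.array(c["t"])
    r=np.c_[rays(n,uv),np.ones(len(np.reshape(uv,(-1,2))))]@R
    o=-R.T@t
    s=(z-o[2])/r[:,2]
    return o+r*s[:,None]
def cloud(n,d):
    v,u=np.indices(d.shape); uv=np.c_[u.ravel(),v.ravel()]
    r=rays(n,uv); z=d.ravel()[:,None]
    P=np.c_[r*z,z]; c=cams.calibration(n)
    W=(P-np.array(c["t"]))@np.array(c["R"]); W[d.ravel()==0]=np.nan
    return W.reshape(d.shape+(3,))
def proj(n,X):
    c=cams.calibration(n)
    return cv2.projectPoints(np.asarray(X,float).reshape(-1,3),cv2.Rodrigues(np.array(c["R"]))[0],np.array(c["t"]),c["mtx"],np.array([c["k1"],0,0,0,0.]))[0].reshape(-1,2)
E
python3 - <<'E'
from h import *
for n in ("top","side"):
    f=np.load(f"pics/{n}0.npz"); W=cloud(n,f["d"])
    x,y,z=W[...,0],W[...,1],W[...,2]
    t=(x>.36)&(x<.7)&(y>.3)&(y<.4); print(n,"table z",np.nanmedian(z[t]),np.nanstd(z[t&(abs(z)<.02)]))
    m=(x>.42)&(x<.72)&(y>.08)&(y<.36)&(z>.035)&(z<.1)
    print("meter z hist",np.histogram(z[m],bins=np.arange(.03,.09,.004)))
    r=cv2.minAreaRect(W[m][:,:2].astype(np.float32)); print(r)
    m=(x>.37)&(x<.54)&(y>-.22)&(y<-.06)
    print("cover z",np.histogram(z[m],bins=np.arange(-.01,.07,.005))[0])
    a=m&(z>.008); print(cv2.minAreaRect(W[a][:,:2].astype(np.float32)),a.sum())
    a=m&(z>.04);Q=W[a]; print(cv2.minAreaRect(Q[:,:2].astype(np.float32)),a.sum(),np.median(Q[:,2]),Q.mean(0))
E
```

```text
top table z -0.0018232354736006993 0.004526883894320928
meter z hist (array([  0, 177, 544, 777, 572, 197,  86,  59,  39,  26,  15,   4,   1,
         0]), array([0.03 , 0.034, 0.038, 0.042, 0.046, 0.05 , 0.054, 0.058, 0.062,
       0.066, 0.07 , 0.074, 0.078, 0.082, 0.086]))
((0.5482410192489624, 0.22746461629867554), (0.19927895069122314, 0.1913185566663742), 75.61050415039062)
cover z [324 597 340 178 187  86  10   1   3   7  10  37  15   1   0]
((0.4659137725830078, -0.14040976762771606), (0.12728266417980194, 0.14155972003936768), 78.02017974853516) 426
((0.4530583322048187, -0.13696874678134918), (0.058402884751558304, 0.015554055571556091), 17.496688842773438) 63 0.04771245348319422 [ 0.45279136 -0.13676593  0.04785976]
side table z 0.0009213371969799414 0.00450050926549189
meter z hist (array([  0,  77, 148, 688, 902, 229, 111,  95,  98,  22,  13,  19,   3,
         0]), array([0.03 , 0.034, 0.038, 0.042, 0.046, 0.05 , 0.054, 0.058, 0.062,
       0.066, 0.07 , 0.074, 0.078, 0.082, 0.086]))
((0.5516067743301392, 0.2357967644929886), (0.20617888867855072, 0.19700375199317932), 76.263916015625)
cover z [  2 178 320  44  98  96  21  22  19  23  18  28  22   0   0]
((0.4555886685848236, -0.13241103291511536), (0.09913845360279083, 0.08110447973012924), 13.469649314880371) 366
((0.456744909286499, -0.1324770599603653), (0.05478015914559364, 0.02221491001546383), 16.04946517944336) 68 0.04786231291429915 [ 0.45532912 -0.12919394  0.04762243]
```

```bash
cat > ov.py <<'E'
from h import *
def box(cx,cy,yaw,dx,dy,z,lx,ly):
    c,s=np.cos(yaw),np.sin(yaw); R=np.array([[c,-s],[s,c]])
    q=np.array([[-lx,-ly],[lx,-ly],[lx,ly],[-lx,ly]])/2+[dx,dy]
    return np.c_[q@R.T+[cx,cy],np.full(4,z)]
def overlay(n,p,roi,polys,out,k=8):
    u0,v0,u1,v1=roi
    im=cv2.resize(p[v0:v1,u0:u1,::-1],None,fx=k,fy=k,interpolation=cv2.INTER_CUBIC)
    for X,col in polys:
        q=(proj(n,X)-[u0,v0]+.5)*k
        cv2.polylines(im,[np.round(q).astype(int)],True,col,1,cv2.LINE_AA)
    cv2.imwrite(out,im)
E
python3 - <<'E'
from ov import *
x,y,a=.550,.229,np.radians(-14.5)
dk=.031
P=[(box(x,y,a,0,0,.045,.19,.2),(0,0,255)),(box(x,y,a,dk,0,.052,.072,.060),(0,255,0)),(box(x,y,a,dk,0,.065,.11,.074),(255,0,0))]
P+=[(box(.454,-.134,np.radians(17),0,0,.014,.1,.07),(0,0,255)),(box(.454,-.134,np.radians(17),0,0,.05,.06,.016),(0,255,0))]
f=np.load("pics/top0.npz"); overlay("top",f["p"],(205,170,275,238),P,"pics/ovt.png"); overlay("top",f["p"],(315,205,360,250),P,"pics/ovtc.png",12)
f=np.load("pics/side0.npz"); overlay("side",f["p"],(250,220,350,285),P,"pics/ovs.png"); overlay("side",f["p"],(330,185,380,220),P,"pics/ovsc.png",12)
E
```

```text
(no output)
```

View pics/ovt.png

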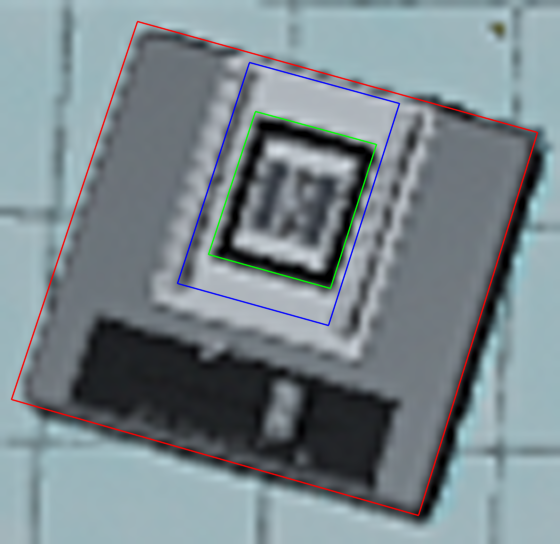

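View pics/ovs.png

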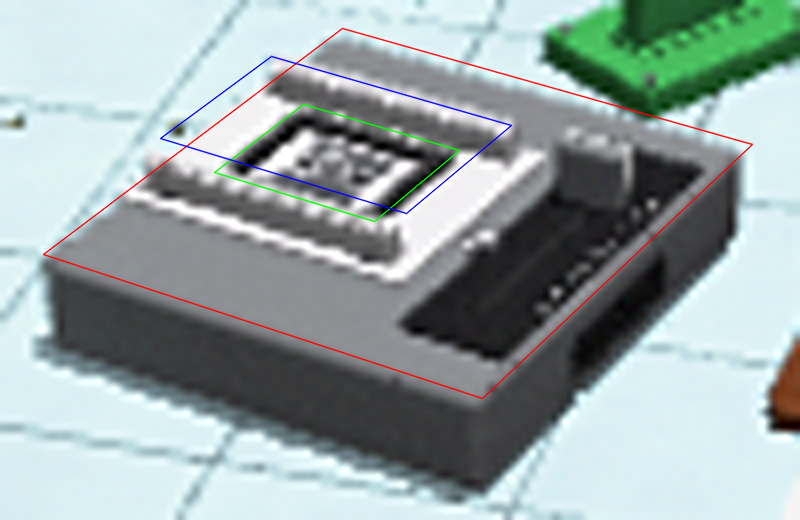

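View pics/ovtc.png

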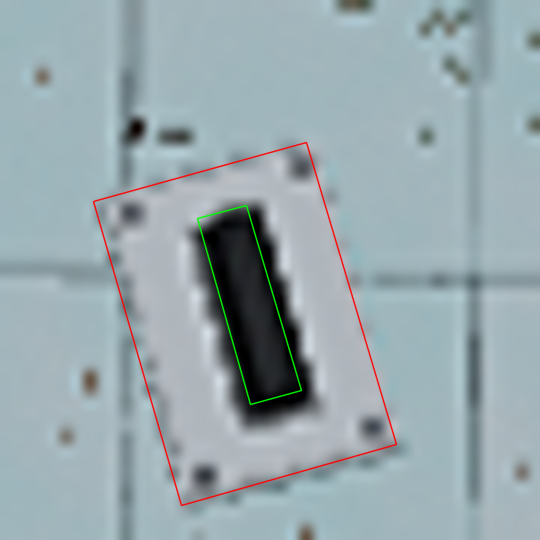

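View pics/ovsc.png

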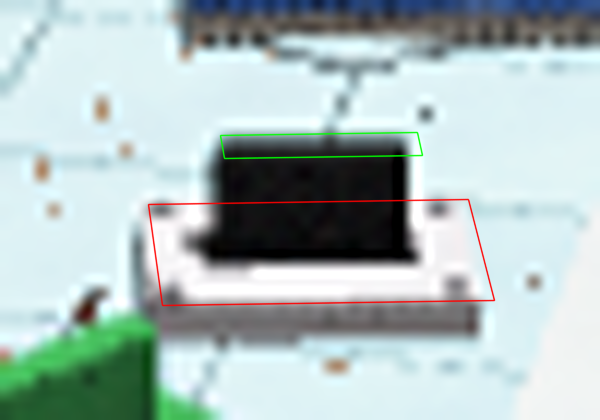

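```bash
cat > fit.py <<'E'
from ov import *
from scipy.optimize import differential_evolution
from scipy.ndimage import map_coordinates
def gradimg(p,s=0.8):
    g=cv2.GaussianBlur(p.astype(np.float32),(0,0),s)
    gx=cv2.Sobel(g,cv2.CV_32F,1,0,ksize=3);gy=cv2.Sobel(g,cv2.CV_32F,0,1,ksize=3)
    return np.minimum(np.sqrt(gx**2+gy**2).max(2),250)
def score(G,n,polys):
    s=[]
    for X in polys:
        X4=np.vstack([X,X[:1]]);pts=np.vstack([X4[i]+(X4[i+1]-X4[i])*np.linspace(0.03,.97,40)[:,None] for i in range(len(X))])
        q=proj(n,pts); s.append(map_coordinates(G,[q[:,1],q[:,0]],order=1).mean())
    return np.mean(s)
E
python3 - <<'E'
from fit import *
G={n:gradimg(np.load(f"pics/{n}0.npz")["p"]) for n in("top","side")}
def run(f,b):
    r=differential_evolution(f,b,seed=1,maxiter=60,popsize=20,tol=1e-6); return r.x,-r.fun
for n in G:
  for z in (.040,.042,.044,.046,.048):
    x,s=run(lambda v:-score(G[n],n,[box(v[0],v[1],v[2],0,0,z,.19,.2)]),[(.53,.57),(.21,.25),(-.35,-.2)])
    print(n,"body",z,np.round(x,4),round(np.degrees(x[2]),2),round(s,1))
  x,s=run(lambda v:-score(G[n],n,[box(v[0],v[1],v[2],0,0,.052,.072,.06)]),[(.56,.6),(.2,.24),(-.35,-.2)])
  print(n,"seal",np.round(x,4),round(np.degrees(x[2]),2),round(s,1))
  x,s=run(lambda v:-score(G[n],n,[box(v[0],v[1],v[2],0,0,.014,.1,.07)]),[(.43,.48),(-.16,-.11),(.15,.45)])
  print(n,"plate",np.round(x,4),round(np.degrees(x[2]),2),round(s,1))
  x,s=run(lambda v:-score(G[n],n,[box(v[0],v[1],v[2],0,0,.05,.06,.016)]),[(.43,.48),(-.16,-.11),(.15,.45)])
  print(n,"bar",np.round(x,4),round(np.degrees(x[2]),2),round(s,1))
E
```

```text
top body 0.04 [ 0.5473  0.2314 -0.2616] -14.99 186.7Traceback (most recent call last):
  File "<stdin>", line 7, in <module>
  File "<stdin>", line 4, in run
    return fun(*args, **kwargs)
    ret = solver.solve()
    next(self)
    ~~~~^^^^^^
    energy = self.func(parameters)
    return self.f(x, *self.args)
           ~~~~~~^^^^^^^^^^^^^^^
  File "<stdin>", line 7, in <lambda>
  File "fit.py", line 12, in score
    q=proj(n,pts); s.append(map_coordinates(G,[q[:,1],q[:,0]],order=1).mean())
  File "h.py", line 21, in proj
    c=cams.calibration(n)
ValueError: time passes only in moves, steps and waits
```

```bash
python3 - <<'E'
from workcell import cams
import pickle
pickle.dump({n:cams.calibration(n) for n in("top","side")},open("cal.pkl","wb"))
E
sed -i 's/cams.calibration(n)/CAL[n]/; s/^from workcell import bot,cams/from workcell import bot,cams\nimport pickle\nCAL=pickle.load(open("cal.pkl","rb"))/' h.py
cat > f1.py <<'E'
from fit import *
G={n:gradimg(np.load(f"pics/{n}0.npz")["p"]) for n in("top","side")}
def run(f,b):
    r=differential_evolution(f,b,seed=1,maxiter=60,popsize=20,tol=1e-6); return r.x,-r.fun
for n in G:
  for z in (.040,.044,.048):
    x,s=run(lambda v:-score(G[n],n,[box(v[0],v[1],v[2],0,0,z,.19,.2)]),[(.53,.57),(.21,.25),(-.35,-.2)])
    print(n,"body",z,np.round(x,4),round(np.degrees(x[2]),2),round(s,1))
  x,s=run(lambda v:-score(G[n],n,[box(v[0],v[1],v[2],0,0,.052,.072,.06)]),[(.56,.6),(.2,.24),(-.35,-.2)])
  print(n,"seal",np.round(x,4),round(np.degrees(x[2]),2),round(s,1))
  x,s=run(lambda v:-score(G[n],n,[box(v[0],v[1],v[2],0,0,.014,.1,.07)]),[(.43,.48),(-.16,-.11),(.15,.45)])
  print(n,"plate",np.round(x,4),round(np.degrees(x[2]),2),round(s,1))
  x,s=run(lambda v:-score(G[n],n,[box(v[0],v[1],v[2],0,0,.05,.06,.016)]),[(.43,.48),(-.16,-.11),(.15,.45)])
  print(n,"bar",np.round(x,4),round(np.degrees(x[2]),2),round(s,1))
E
python3 f1.py
```

```text
top body 0.04 [ 0.5473  0.2314 -0.2616] -14.99 186.7
top body 0.044 [ 0.5468  0.2308 -0.2588] -14.83 184.7
top body 0.048 [ 0.5448  0.2242 -0.2539] -14.55 188.3
top seal [ 0.578   0.2195 -0.2566] -14.7 244.7
top plate [ 0.4342 -0.1201  0.2179] 12.48 112.5
top bar [ 0.4506 -0.1357  0.2764] 15.84 234.5
side body 0.04 [ 0.5508  0.2283 -0.2547] -14.59 200.8
side body 0.044 [ 0.5491  0.2345 -0.2537] -14.54 201.7
side body 0.048 [ 0.5473  0.2404 -0.2505] -14.35 201.4
side seal [ 0.5795  0.2284 -0.2511] -14.39 223.4
side plate [ 0.4515 -0.11    0.1704] 9.76 187.6
side bar [ 0.4579 -0.1349  0.3987] 22.85 244.0
```

```bash
python3 - <<'E'
from h import *
from ov import *
T={"top":(231.0,213.25),"side":(309.5,249.5)}
a=np.radians(-14.6);R=np.array([[np.cos(a),-np.sin(a)],[np.sin(a),np.cos(a)]])
D=np.array([.578,.221])
for z in (.046,.05,.054):
  for n in T:
    w=onplane(n,[T[n]],z)[0]; print("tab",z,n,np.round(w,4),"meter rel deck",np.round(R.T@(w[:2]-D),4))
for n,uv in (("top",(239.5,220.1)),("side",(250+598/8-.5,220+138/8-.5))):
    w=onplane(n,[uv],.075)[0]; print("grip",n,np.round(w,4),np.round(R.T@(w[:2]-D),4))
f=np.load("pics/top0.npz"); cv2.imwrite("pics/pt.png",cv2.resize(f["p"][202:234,215:260,::-1],None,fx=16,fy=16,interpolation=cv2.INTER_NEAREST))
f=np.load("pics/side0.npz"); cv2.imwrite("pics/ps.png",cv2.resize(f["p"][230:262,295:345,::-1],None,fx=16,fy=16,interpolation=cv2.INTER_NEAREST))
E
```

```text
tab 0.046 top [0.5082 0.256  0.046 ] meter rel deck [-0.0764  0.0163]
tab 0.046 side [0.5137 0.2523 0.046 ] meter rel deck [-0.0701  0.0141]
tab 0.05 top [0.5074 0.2553 0.05  ] meter rel deck [-0.0769  0.0154]
tab 0.05 side [0.5118 0.2584 0.05  ] meter rel deck [-0.0735  0.0195]
tab 0.054 top [0.5067 0.2545 0.054 ] meter rel deck [-0.0775  0.0144]
tab 0.054 side [0.5098 0.2646 0.054 ] meter rel deck [-0.077  0.025]
grip top [0.4778 0.2177 0.075 ] [-0.0961 -0.0284]
grip side [0.4781 0.2168 0.075 ] [-0.0956 -0.0293]
```

View pics/pt.png

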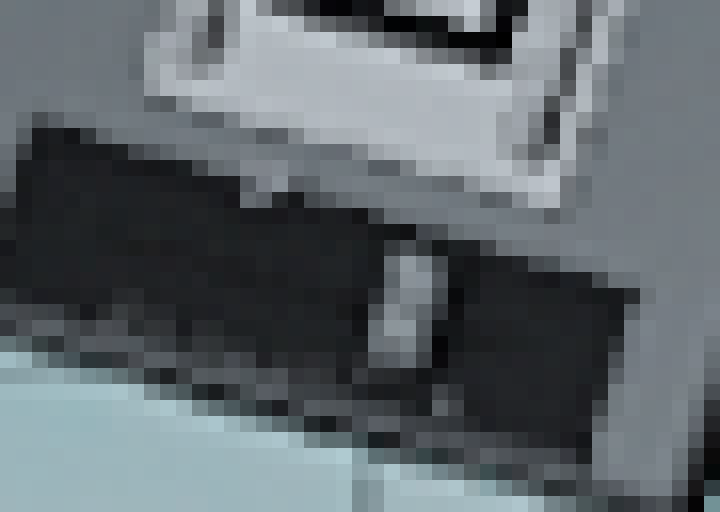

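View pics/ps.png

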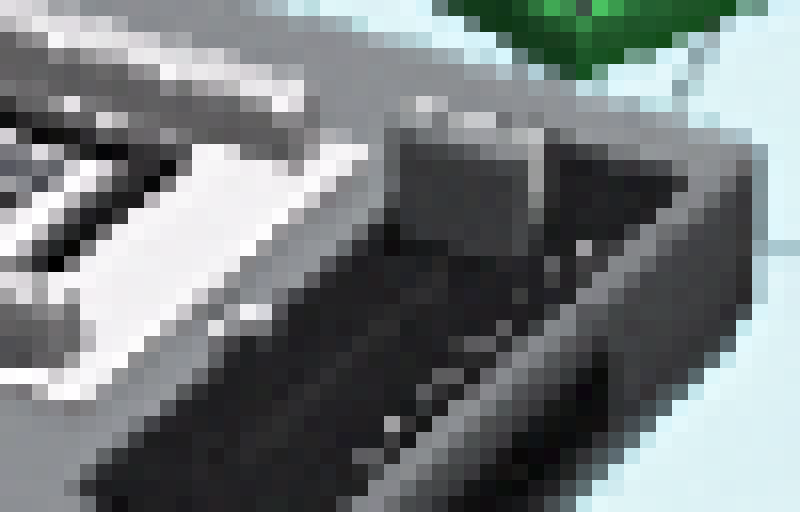

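```bash
python3 - <<'E'
from h import *
s=bot.read_state(); M=Ro.from_rotvec(s["tcp_rot"]).as_matrix(); print(np.round(M,3)); print("toolx yaw",np.degrees(np.arctan2(M[1,0],M[0,0])), s["q"])
E
```

```text
[[ 0.288 -0.    -0.958]
 [ 0.958  0.     0.288]
 [ 0.    -1.     0.   ]]
toolx yaw 73.28006339051817 [ 1.24209176e+00  2.63869519e-01  1.60402230e+00  1.41127453e-05
  1.27369797e+00 -3.68907519e-02]
```

Emit:
play_rows([
  [[0.1,-0.12,0],[0,0,0.02]],
  [[0.2,-0.27,0],[0,0,0.047]],
  [[0.3,-0.42,0],[0,0,0.047]],
  [[0.4,-0.57,0],[0,0,0.047]],
  [[0.5,-0.72,0],[0,0,0.047]],
  [[0.6,-0.87,-0.0],[0,0,0.047]],
  [[0.7,-1.0,-0.05],[0,0,0.047]],
  [[0.71,-1.0,-0.1],[0,0,0.047]],
  [[0.71,-1.0,-0.1],[0,0,0.047]],
  [[0.71,-1.0,-0.1],[0,0,0.047]],
], gripper=0.3)

```text
time: 2.25
tool_pos: [0.4781, 0.2465, 0.1913]
tcp_rot: [-1.319, -1.018, 1.019]
wrist_force: [0.3, -0.1, -0.6]
width: 0.701
```

```bash
python3 - <<'E'
from h import *
s=bot.read_state(); print(s)
for n in ("side","top"):
    p,d=cams.read_camera(n); cv2.imwrite(f"pics/{n}1.png",p[:,:,::-1]); np.savez(f"pics/{n}1.npz",p=p,d=d)
f=np.load("pics/top1.npz"); cv2.imwrite("pics/pt1.png",cv2.resize(f["p"][150:260,190:290,::-1],None,fx=5,fy=5,interpolation=cv2.INTER_CUBIC))
f=np.load("pics/side1.npz"); cv2.imwrite("pics/ps1.png",cv2.resize(f["p"][160:290,240:390,::-1],None,fx=4,fy=4,interpolation=cv2.INTER_CUBIC))
E
```

```text
{'time': 2.25, 'q': array([ 4.29368934e-01,  3.44618142e-02,  1.94150258e+00,  5.81898996e-04,
        1.16593933e+00, -8.85728073e-01]), 'joint_vel': array([ 0.03116044, -0.01326934, -0.01301461, -0.0016203 , -0.00203966,
       -0.00327111]), 'joint_torque': array([-9.84584279e-01, -3.65456343e+01, -3.47217000e+01, -8.39022011e-02,
        2.09048123e-02, -7.02447927e-03]), 'tool_pos': array([0.47812102, 0.24650165, 0.19132853]), 'tcp_rot': array([-1.31884893, -1.01838176,  1.01868517]), 'wrist_force': array([ 0.32873121, -0.07398835, -0.63021306]), 'torque': array([-0.02858163, -0.00773396,  0.01968586]), 'width': 0.7008666472003207}
```

View pics/pt1.png

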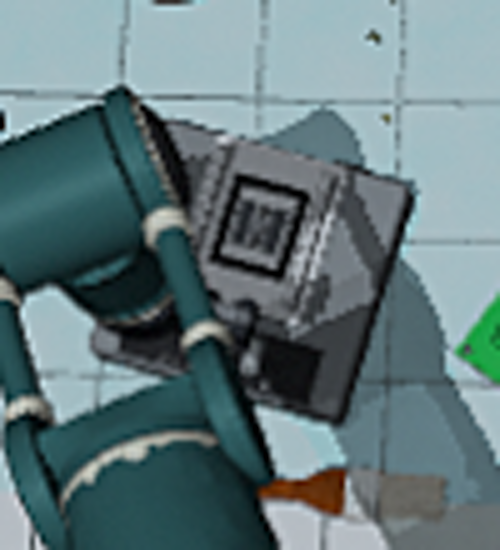

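View pics/ps1.png

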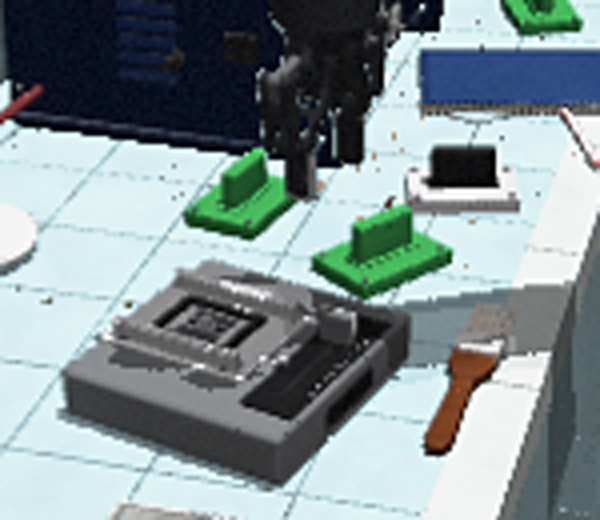

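```bash
python3 - <<'E'
from h import *
T=np.array([.4781,.2465,.1913]);a=np.radians(75.4);d=np.array([np.cos(a),np.sin(a),0])
for n,(u0,v0,k) in {"side":(240,160,4),"top":(190,150,5)}.items():
  for w in (.03,.045,-.03,-.045):
    for dz in (0,.01): print(n,w,dz,np.round((proj(n,T+d*w+[0,0,dz])[0]-[u0,v0]+.5)*k))
E
```

```text
side 0.03 0 [305. 203.]
side 0.03 0.01 [305. 190.]
side 0.045 0 [294. 212.]
side 0.045 0.01 [294. 199.]
side -0.03 0 [348. 170.]
side -0.03 0.01 [348. 158.]
side -0.045 0 [359. 162.]
side -0.045 0.01 [359. 150.]
top 0.03 0 [140. 309.]
top 0.03 0.01 [137. 306.]
top 0.045 0 [119. 303.]
top 0.045 0.01 [116. 301.]
top -0.03 0 [223. 333.]
top -0.03 0.01 [220. 330.]
top -0.045 0 [243. 339.]
top -0.045 0.01 [241. 336.]
```

Emit:
play_rows([
  [[0,-0.072,-0.1],[0,0,0]],
  [[0,-0.072,-0.15],[0,0,0]],
  [[0,-0.072,-0.22],[0,0,0]],
  [[0,-0.072,-0.28],[0,0,0]],
  [[0,-0.072,-0.32],[0,0,0]],
  [[0,-0.072,-0.343],[0,0,0]],
  [[0,-0.072,-0.343],[0,0,0]],
], gripper=0.5, squeeze=20)

```text
time: 3.22
tool_pos: [0.4779, 0.218, 0.0539]
tcp_rot: [-1.319, -1.02, 1.02]
wrist_force: [-0.6, 0.5, 0.4]
width: 0.499
```

```bash
cat > look.py <<'E'
import sys
from h import *
def look(tag,rois):
    for n,(u0,v0,u1,v1,k) in rois.items():
        p,d=cams.read_camera(n); np.savez(f"pics/{n}{tag}.npz",p=p,d=d)
        cv2.imwrite(f"pics/{n}{tag}.png",cv2.resize(p[v0:v1,u0:u1,::-1],None,fx=k,fy=k,interpolation=cv2.INTER_CUBIC))
E
python3 -c "
from look import *
look('2',{'side':(250,180,350,280,6),'top':(190,160,290,250,6)})"
```

```text
(no output)
```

View pics/side2.png

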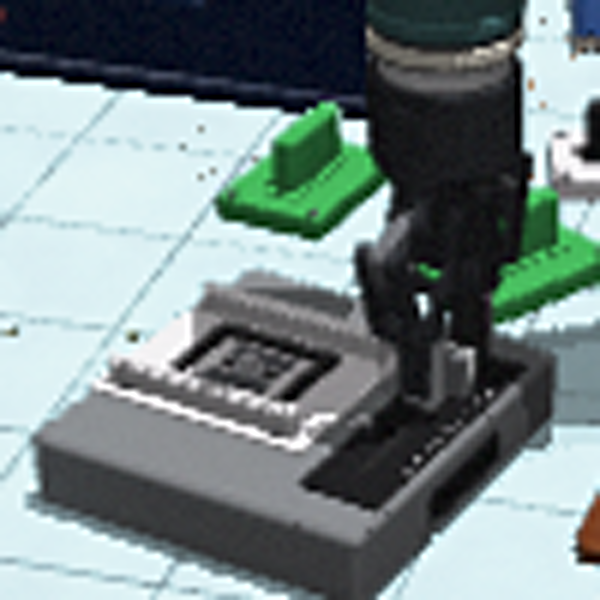

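View pics/top2.png

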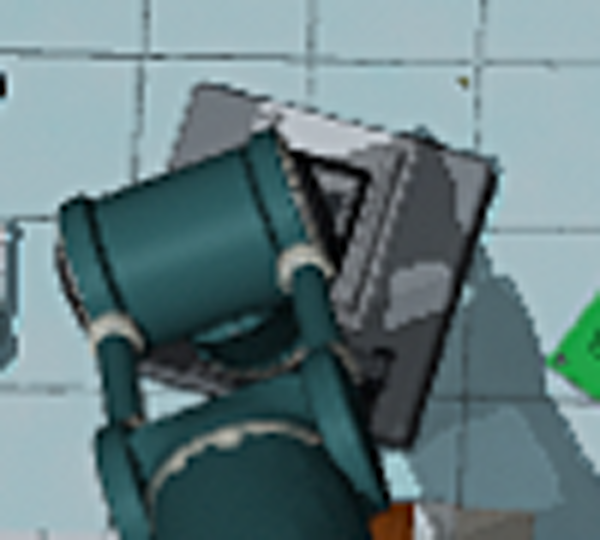

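The side view shows the fingers on either side of the slider grip, at crop (430,375). I'll close on it.

Emit:
play_rows([
  [[0,0,0],[0,0,0]],
  [[0,0,0],[0,0,0]],
  [[0,0,0],[0,0,0]],
  [[0,0,0],[0,0,0]],
  [[0,0,0],[0,0,0]],
  [[0,0,0],[0,0,0]],
], gripper=1.0, squeeze=20)

```text
time: 4.08
tool_pos: [0.4789, 0.2179, 0.055]
tcp_rot: [-1.32, -1.021, 1.018]
wrist_force: [-0.8, 0.2, 5.7]
width: 0.154
```

Emit:
play_rows([
  [[0,0,0.004],[0,0,0]],
  [[0.004,0.015,0.004],[0,0,0]],
  [[0.0078,0.03,0.004],[0,0,0]],
  [[0.0117,0.045,0.004],[0,0,0]],
  [[0.0156,0.06,0.004],[0,0,0]],
  [[0.0195,0.075,0.004],[0,0,0]],
  [[0.0234,0.09,0.004],[0,0,0]],
  [[0.0274,0.1052,0.004],[0,0,0]],
  [[0.0274,0.1052,0.004],[0,0,0]],
  [[0.0274,0.1052,0.004],[0,0,0]],
])

```text
time: 5.32
tool_pos: [0.4896, 0.2598, 0.0551]
tcp_rot: [-1.319, -1.02, 1.019]
wrist_force: [5.6, 0.8, -7.3]
width: 0.157
```

```bash
python3 -c "
from look import *
look('3',{'side':(270,200,345,265,10)})"
```

```text
(no output)
```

View pics/side3.png

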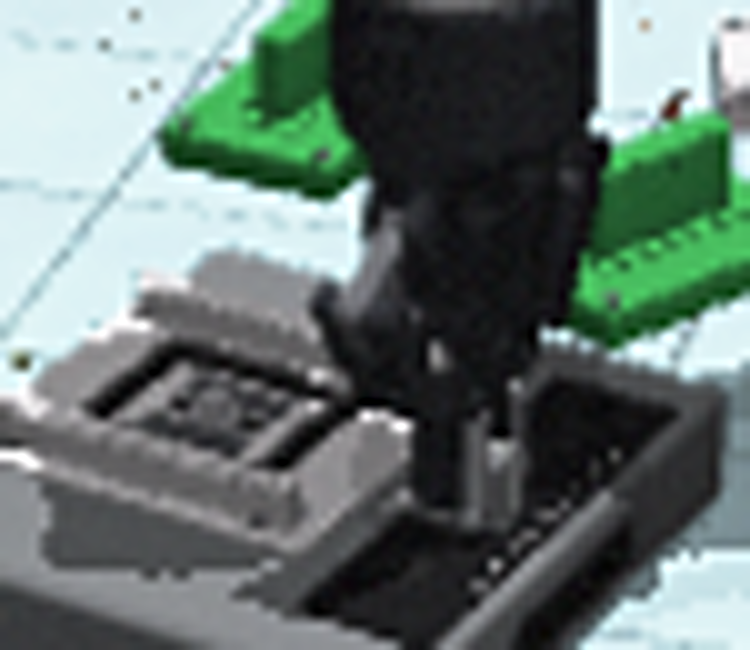

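Emit:
play_rows([
  [[0,0,0],[0,0,0]],
  [[0,0,0],[0,0,0]],
  [[0,0,0],[0,0,0]],
  [[0,0,0.05],[0,0,0]],
  [[0,0,0.15],[0,0,0]],
  [[0,0,0.3],[0,0,0]],
  [[0,-0.15,0.35],[0,0,0]],
  [[0,-0.3,0.35],[0,0,0.2]],
  [[0,-0.45,0.35],[0,0,0.4]],
  [[0,-0.6,0.35],[0,0,0.6]],
], gripper=0.45)

```text
time: 6.62
tool_pos: [0.4889, 0.0191, 0.1962]
tcp_rot: [-1.098, -1.37, 1.369]
wrist_force: [0.7, -0.4, -0.3]
width: 0.552
```

```bash
python3 -c "
from look import *
look('4',{'side':(270,220,345,285,10),'top':(210,170,270,235,10)})"
```

```text
(no output)
```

View pics/side4.png

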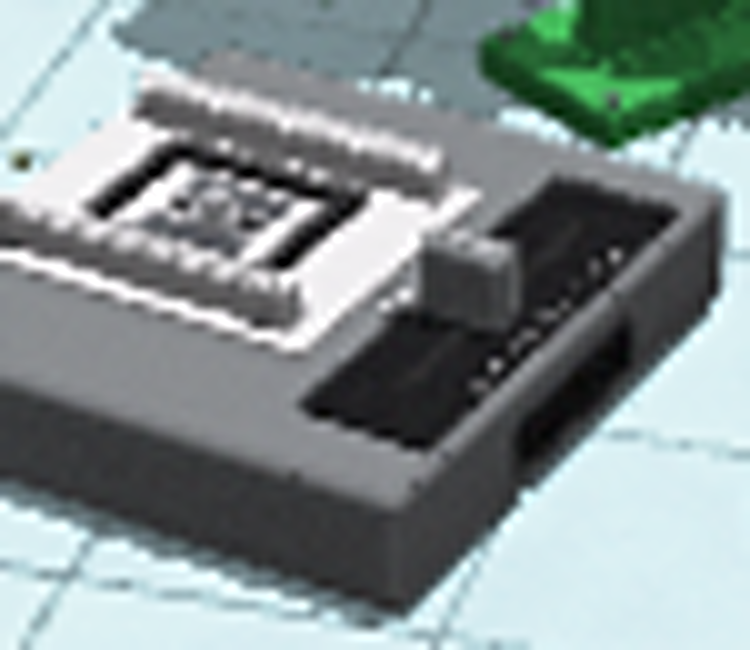

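View pics/top4.png

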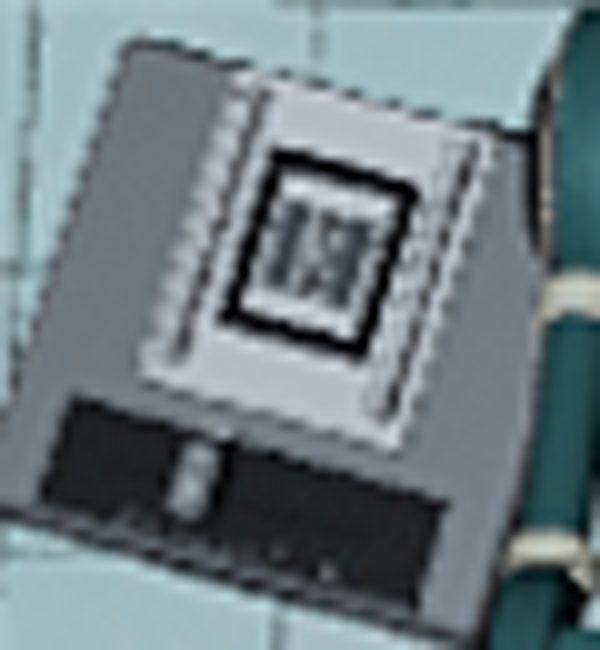

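```bash
python3 - <<'E'
from fit import *
a=np.radians(-14.6);R=np.array([[np.cos(a),-np.sin(a)],[np.sin(a),np.cos(a)]]);D=np.array([.578,.221])
for z in(.048,.05): print("tab",R.T@(onplane("top",[(231.2,213)],z)[0][:2]-D))
for nm,uv in (("before",(239.9,220.9)),("after",(228.8,217.5))): 
    w=onplane("top",[uv],.075)[0]; print(nm,w,R.T@(w[:2]-D))
# fit grip: brightness centroid difference in the panel
p0=np.load("pics/top0.npz")["p"].astype(int);p1=np.load("pics/top4.npz")["p"].astype(int)
d=(p1-p0).sum(2)
for s in(1,-1):
    m=np.where(s*d>60,s*d,0).astype(float); m[:208]=0;m[228:]=0;m[:,:222]=0;m[:,248:]=0
    v,u=np.indices(m.shape); uv=((m*u).sum()/m.sum(),(m*v).sum()/m.sum()); w=onplane("top",[uv],.075)[0]; print(s,np.round(uv,2),w,R.T@(w[:2]-D))
# box fit of grip top, both images
for tag,yr in (("0",(-.045,-.01)),("4",(0,.03))):
  for n in("top","side"):
    G=gradimg(np.load(f"pics/{n}{tag}.npz")["p"],.6)
    r=differential_evolution(lambda v:-score(G,n,[box(D[0],D[1],a,v[0],v[1],.075,.028,.014)]),[(-.105,-.085),yr],seed=1)
    print(tag,n,np.round(r.x,4),r.fun)
print(np.round(p1[210:222,224:236].sum(2)))
E
```

```text
tab [-0.07554085  0.01541209]
tab [-0.0758194   0.01494729]
before [0.47485438 0.21607697 0.075     ] [-0.09857402 -0.03076391]
after [0.48654449 0.25770233 0.075     ] [-0.09775387  0.01246405]
1 [229.22 217.72] [0.48577049 0.25609404 0.075     ] [-0.09809747  0.01071259]
-1 [239.28 220.34] [0.47688461 0.21847315 0.075     ] [-0.09721335 -0.02793335]
0 top [-0.0929 -0.0303] -230.5270538330078
0 side [-0.1028 -0.0226] -199.32475
4 top [-0.0937  0.0123] -236.1713
4 side [-0.0961  0.0183] -233.03812
[[362 370 379 372 366 355 351 285 298 408 514 541]
 [260 306 350 359 379 374 385 374 362 358 345 330]
 [ 72  78  86 210 319 342 411 415 423 376 356 373]
 [ 96  96  88  75  86 126 221 359 448 290 296 369]
 [104 104  95  73 182 297 279 160  46  49 232 264]
 [103 106  98  60 282 438 451 287  47  54  84 102]
 [ 99 100  92 121 323 368 376 260  24  70 100  98]
 [ 95  90  66 212 400 382 325 217  19  69 107 108]
 [105  95  59 279 468 474 308  91  46  91 110 108]
 [105 100 131 340 456 448 275  33  60  98 107 109]
 [ 97  90 184 372 378 333 221  33  72  97  88  94]
 [125 121  98 170 293 266 115  65  91 110 109 106]]
```

```bash
python3 - <<'E'
from fit import *
a=np.radians(-14.6);R=np.array([[np.cos(a),-np.sin(a)],[np.sin(a),np.cos(a)]]);D=np.array([.578,.221])
def m(x,y,z): return [*(R@[x,y]+D),z]
p0=np.load("pics/top0.npz")["p"].astype(int).sum(2);p1=np.load("pics/top4.npz")["p"].astype(int).sum(2)
print("top0 tab");print(p0[209:217,224:240]);print("top4");print(p1[209:223,224:240])
s0=np.load("pics/side0.npz")["p"].astype(int).sum(2);s1=np.load("pics/side4.npz")["p"].astype(int).sum(2)
print("side0 u304 v244");print(s0[244:256,304:318]);print("side4 u308 v240");print(s1[240:256,308:326])
for yy in(.012,.014,.016):
  print(yy,"top tab",proj("top",[m(-.0755,yy,.048)]),"grip line ends",np.round(proj("top",[m(-.0965-.014,yy,.075),m(-.0965+.014,yy,.075)]),2).tolist())
  print("  side tab",proj("side",[m(-.0755,yy,.048)]),"grip",np.round(proj("side",[m(-.0965-.014,yy,.075),m(-.0965+.014,yy,.075)]),2).tolist())
E
```

```text
top0 tab
[[355 349 343 290 288 380 486 518 515 530 552 557 551 551 549 544]
 [353 359 366 362 348 343 334 272 289 395 494 522 520 528 552 560]
 [253 295 341 346 366 362 374 360 350 349 338 323 324 395 483 513]
 [ 70  73  91 207 312 332 399 398 408 363 343 358 356 349 281 282]
 [ 95  89  85  77  81  89 271 381 431 275 289 357 366 373 367 357]
 [101 103 100  97  89  71 320 289 122  72 218 255 310 337 349 371]
 [101  96 100 105  98  89  81  78  77  90  79  93  90  62 189 316]
 [104  99 101  97 100  95  97  93  96 101  99  93  93  93  72  64]]
top4
[[370 365 357 300 296 393 504 533 533 552 574 577 571 570 566 566]
 [362 370 379 372 366 355 351 285 298 408 514 541 539 548 572 577]
 [260 306 350 359 379 374 385 374 362 358 345 330 332 408 498 533]
 [ 72  78  86 210 319 342 411 415 423 376 356 373 370 359 292 295]
 [ 96  96  88  75  86 126 221 359 448 290 296 369 380 385 381 368]
 [104 104  95  73 182 297 279 160  46  49 232 264 321 350 362 381]
 [103 106  98  60 282 438 451 287  47  54  84 102  97  56 195 330]
 [ 99 100  92 121 323 368 376 260  24  70 100  98  96  87  83  93]
 [ 95  90  66
[... 2166 characters left out ...]
1 277  83 289]
 [100  93  99 100  94 113 132 125  98  88  87  97  89 269 138  98 284 406]
 [103  95  94  94 107 146 116 109  96 101  85  84  78 162  69 395 412 351]]
0.012 top tab [[232.06786818 213.23569491]] grip line ends [[227.85, 220.82], [230.2, 213.61]]
  side tab [[311.41548435 249.08270085]] grip [[321.57, 244.28], [313.31, 241.83]]
0.014 top tab [[231.56109208 213.09148466]] grip line ends [[227.33, 220.67], [229.68, 213.46]]
  side tab [[311.06241046 249.39362462]] grip [[321.22, 244.59], [312.95, 242.13]]
0.016 top tab [[231.05443563 212.9473024 ]] grip line ends [[226.82, 220.53], [229.17, 213.32]]
  side tab [[310.70854721 249.70523859]] grip [[320.88, 244.91], [312.6, 242.44]]
```

Emit:
play_rows([
  [[0,0.15,0],[0,0,-0.2]],
  [[0,0.3,0],[0,0,-0.4]],
  [[0,0.45,0],[0,0,-0.6]],
  [[0,0.6,0],[0,0,-0.6]],
  [[0,0.6,-0.1],[0,0,-0.6]],
  [[0,0.6,-0.2],[0,0,-0.6]],
  [[0,0.6,-0.28],[0,0,-0.6]],
  [[0,0.6,-0.33],[0,0,-0.6]],
  [[0,0.6,-0.345],[0,0,-0.6]],
  [[0,0.6,-0.345],[0,0,-0.6]],
])

```text
time: 7.98
tool_pos: [0.489, 0.2611, 0.0578]
tcp_rot: [-1.32, -1.017, 1.018]
wrist_force: [-0.7, -0.3, 0.4]
width: 0.552
```

Emit:
play_rows([
  [[0,0,0],[0,0,0]],
  [[0,0,0],[0,0,0]],
  [[0,0,0],[0,0,0]],
  [[0,0,0],[0,0,0]],
  [[0,0,0],[0,0,0]],
], gripper=1.0)

```text
time: 8.6
tool_pos: [0.4901, 0.261, 0.059]
tcp_rot: [-1.32, -1.019, 1.016]
wrist_force: [-0.3, 0.3, 6.7]
width: 0.158
```

Emit:
play_rows([
  [[0.0007,0.0028,0],[0,0,0]],
  [[0.0014,0.0056,0],[0,0,0]],
  [[0.0014,0.0056,0],[0,0,0]],
  [[0.0014,0.0056,0],[0,0,0]],
  [[0.0014,0.0056,0],[0,0,0]],
])

```text
time: 9.22
tool_pos: [0.4906, 0.2631, 0.059]
tcp_rot: [-1.321, -1.019, 1.016]
wrist_force: [-1.6, -1.8, 7.6]
width: 0.155
```

Emit:
play_rows([
  [[0,0,0],[0,0,0]],
  [[0,0,0],[0,0,0]],
  [[0,0,0],[0,0,0]],
  [[0,0,0.05],[0,0,0]],
  [[0,0,0.15],[0,0,0]],
  [[0,0,0.3],[0,0,0]],
  [[0,-0.15,0.35],[0,0,0]],
  [[0,-0.3,0.35],[0,0,0.2]],
  [[0,-0.45,0.35],[0,0,0.4]],
  [[0,-0.6,0.35],[0,0,0.6]],
], gripper=0.45)

```text
time: 10.48
tool_pos: [0.4895, 0.022, 0.1978]
tcp_rot: [-1.099, -1.368, 1.367]
wrist_force: [-0.0, -0.4, 0.5]
width: 0.551
```

```bash
python3 - <<'E'
from look import *
from fit import *
look('5',{'side':(270,220,345,285,10),'top':(210,170,270,235,10)})
a=np.radians(-14.6);R=np.array([[np.cos(a),-np.sin(a)],[np.sin(a),np.cos(a)]]);D=np.array([.578,.221])
p1=np.load("pics/top5.npz")["p"].astype(int).sum(2);print(p1[211:223,223:235])
s1=np.load("pics/side5.npz")["p"].astype(int).sum(2);print(s1[241:252,308:324])
for tag,yr in (("4",(0,.03)),("5",(0,.03))):
  for n in("top","side"):
    G=gradimg(np.load(f"pics/{n}{tag}.npz")["p"],.6)
    r=differential_evolution(lambda v:-score(G,n,[box(D[0],D[1],a,v[0],v[1],.075,.028,.014)]),[(-.105,-.085),yr],seed=1)
    print(tag,n,np.round(r.x,4),r.fun)
E
```

```text
[[217 263 302 350 360 377 373 388 374 365 357 347]
 [ 79  70  77  83 206 314 337 414 417 425 378 354]
 [102  96  97  78  86 144 119 210 361 451 291 294]
 [ 99 106  99  77 182 344 310 162 103  89  85 229]
 [107 105 102  64 274 456 480 318  90  50  80  85]
 [ 95 103  87 121 318 413 411 264  37  66  98 104]
 [ 93  95  64 207 391 381 328 223  12  76 100 108]
 [104  98  54 273 452 466 319 104  36  82 105 110]
 [103  96 138 337 480 478 286  36  70  93 103 108]
 [130  90 191 371 440 400 230  26  74  93 101  98]
 [161 121  93 183 218 157  94  66  92 109 109 109]
 [140 164 156  72 112 112  72  78 103 109 108 107]]
[[718 717 719 727 721 712 750 640 388 397 428 440 302 165  98  91]
 [721 719 721 715 727 739 595 372 389 426 444 299 142  94  91  89]
 [720 723 722 734 699 603 525 361 411 429 297 136  79  96 104 101]
 [717 721 736 690 499 450 455 416 607 588 345 154  70  80 102  86]
 [721 731 764 363 255 348 402 422 474 380 511 609 566 173  90 116]
 [731 716 393 268 172 182 210 222 334 377 452 474 377 140 106 130]
 [685 438 401 303 173 155 161 155 185 200 240 255 302 159 132 110]
 [406 341 423 286 163 164 169 156 162 157 163 195 310 163 109  88]
 [305 474 738 329 157 161 161 167 163 169 160 201 270 130  95 102]
 [666 422 375 201 160 157 168 156 164 162 160 198 269 134  88  92]
 [325 194  82  86 162 165 157 170 165 162 170 212 157 120  96 163]]
4 top [-0.0937  0.0123] -236.1713
4 side [-0.0961  0.0183] -233.03812
5 top [-0.0932  0.0159] -233.07385
5 side [-0.0976  0.0217] -233.0526885986328
```

View pics/top5.png

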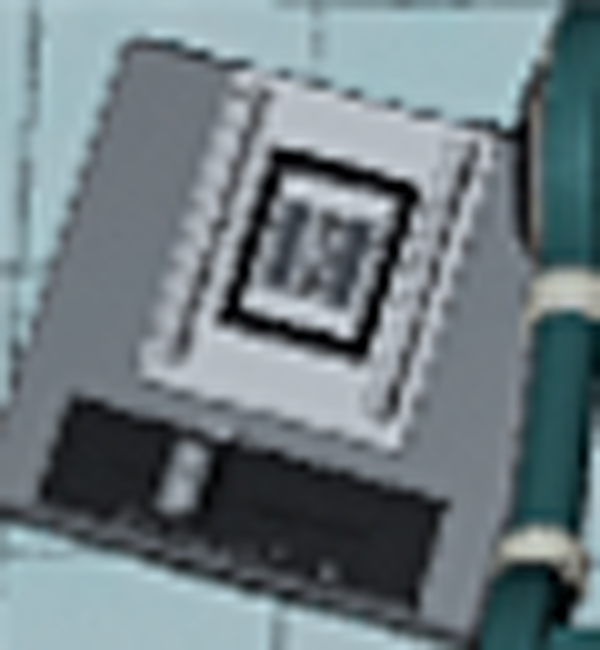

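View pics/side5.png

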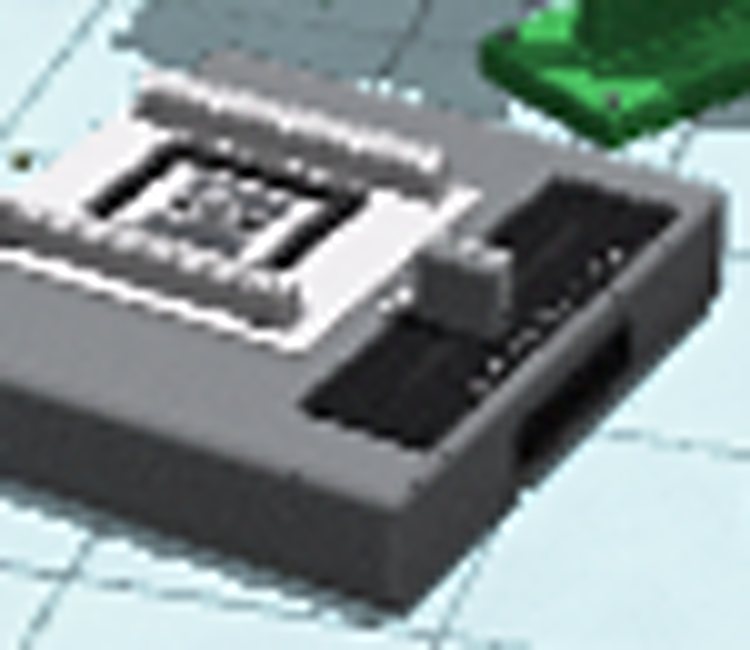

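Emit:
play_rows([
  [[-0.03,-0.15,0],[0,0,0.08]],
  [[-0.06,-0.3,0],[0,0,0.08]],
  [[-0.086,-0.392,0],[0,0,0.08]],
  [[-0.086,-0.392,-0.1],[0,0,0.08]],
  [[-0.086,-0.392,-0.2],[0,0,0.08]],
  [[-0.086,-0.392,-0.25],[0,0,0.08]],
  [[-0.086,-0.392,-0.25],[0,0,0.08]],
], gripper=0.4)

```text
time: 11.45
tool_pos: [0.4537, -0.1319, 0.0956]
tcp_rot: [-1.062, -1.406, 1.408]
wrist_force: [0.3, -0.2, 0.6]
width: 0.601
```

```bash
python3 - <<'E'
from look import *
look('6',{'side':(320,140,400,230,7),'top':(290,180,370,260,7)})
E
```

```text
(no output)
```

View pics/side6.png

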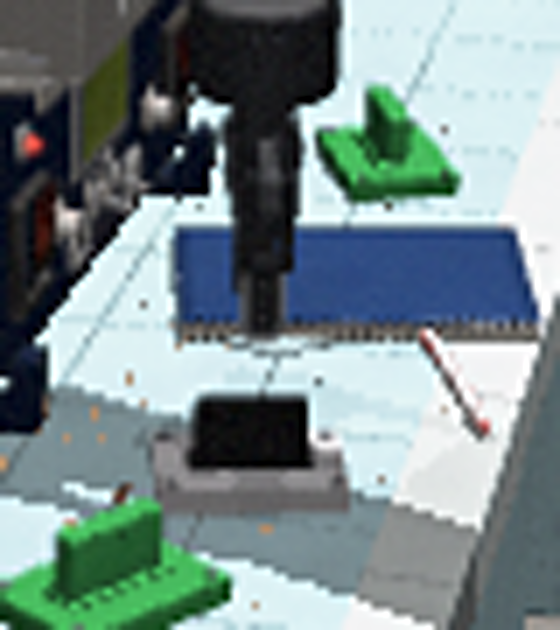

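View pics/top6.png

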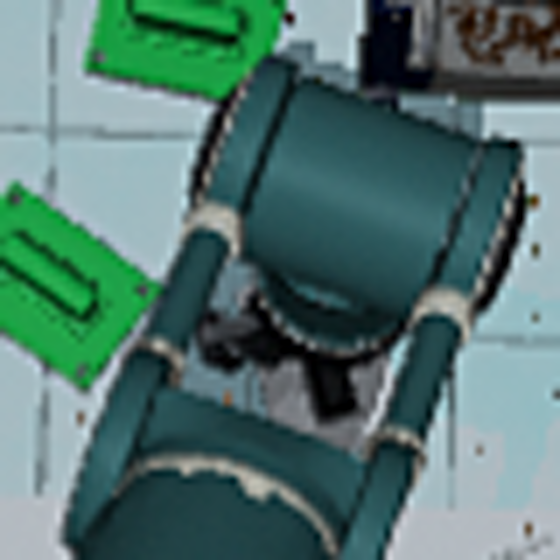

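Emit:
play_rows([
  [[0.004,-0.006,-0.05],[0,0,0]],
  [[0.004,-0.006,-0.1],[0,0,0]],
  [[0.004,-0.006,-0.15],[0,0,0]],
  [[0.004,-0.006,-0.18],[0,0,0]],
  [[0.004,-0.006,-0.187],[0,0,0]],
  [[0.004,-0.006,-0.187],[0,0,0]],
])

```text
time: 12.3
tool_pos: [0.4577, -0.1356, 0.0235]
tcp_rot: [-1.068, -1.409, 1.409]
wrist_force: [-0.1, -0.1, -0.5]
width: 0.602
```

```bash
python3 - <<'E'
from look import *
look('7',{'side':(320,140,400,230,7)})
E
```

```text
(no output)
```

View pics/side7.png

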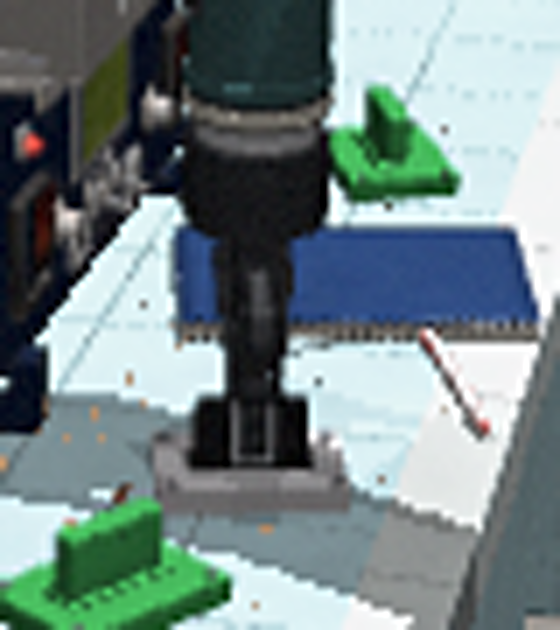

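Emit:
play_rows([
  [[0,0,-0.007],[0,0,0]],
  [[0,0,-0.007],[0,0,0]],
  [[0,0,-0.007],[0,0,0]],
  [[0,0,-0.007],[0,0,0]],
  [[0,0,-0.007],[0,0,0]],
  [[0,0,-0.007],[0,0,0]],
  [[0,0,-0.007],[0,0,0]],
], gripper=1.0, squeeze=70)

```text
time: 13.22
tool_pos: [0.4573, -0.1357, 0.0204]
tcp_rot: [-1.067, -1.409, 1.409]
wrist_force: [-0.4, -0.7, 5.5]
width: 0.174
```

Emit:
play_rows([
  [[0,0,0.02],[0,0,0]],
  [[0,0,0.06],[0,0,0]],
  [[0,0,0.15],[0,0,0]],
  [[0,0,0.25],[0,0,0]],
  [[0,0,0.33],[0,0,0]],
  [[0,0,0.35],[0,0,0]],
  [[0,0,0.35],[0,0,0]],
])

```text
time: 14.1
tool_pos: [0.4568, -0.1354, 0.1601]
tcp_rot: [-1.067, -1.409, 1.409]
wrist_force: [0.1, 0.3, -3.7]
width: 0.172
```

```bash
python3 - <<'E'
from look import *
look('8',{'side':(320,110,400,200,7)})
s=bot.read_state(); M=Ro.from_rotvec(s["tcp_rot"]).as_matrix(); print(np.round(M,3)); print("toolx yaw",np.degrees(np.arctan2(M[1,0],M[0,0])), s["q"],s["tool_pos"],s["wrist_force"],s["torque"])
E
```

```text
[[-0.271 -0.002 -0.963]
 [ 0.963  0.001 -0.271]
 [ 0.001 -1.     0.001]]
toolx yaw 105.73569532720951 [-3.40474634e-01 -5.72023084e-02  2.09513538e+00  3.51664757e-05
  1.10536501e+00 -2.18592716e+00] [ 0.45609243 -0.13515232  0.15903529] [-0.60176439  0.47888809 -4.15841921] [ 0.03271072  0.02227254 -0.02959931]
```

View pics/side8.png

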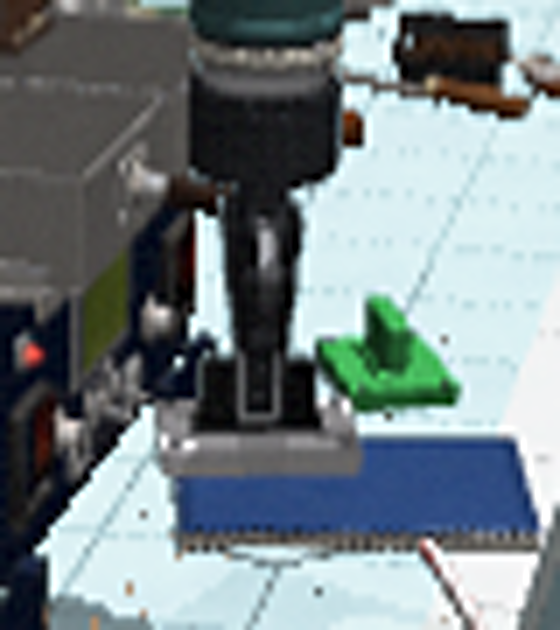

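Emit:
play_rows([
  [[0.03,0.1,0],[0,0,-0.1]],
  [[0.07,0.22,0],[0,0,-0.25]],
  [[0.11,0.35,0],[0,0,-0.4]],
  [[0.15,0.5,0],[0,0,-0.55]],
  [[0.19,0.65,0],[0,0,-0.674]],
  [[0.23,0.8,0],[0,0,-0.674]],
  [[0.261,0.906,0],[0,0,-0.674]],
  [[0.261,0.906,0],[0,0,-0.674]],
  [[0.261,0.906,0],[0,0,-0.674]],
  [[0.261,0.906,0],[0,0,-0.674]],
])

```text
time: 15.4
tool_pos: [0.5605, 0.2255, 0.1588]
tcp_rot: [-1.319, -1.016, 1.021]
wrist_force: [-0.2, -1.6, -3.0]
width: 0.174
```

```bash
python3 - <<'E'
from look import *
look('9',{'side':(250,170,350,280,6),'top':(190,150,290,250,6)})
s=bot.read_state(); M=Ro.from_rotvec(s["tcp_rot"]).as_matrix(); print(np.round(M,3)); print("toolx yaw",np.degrees(np.arctan2(M[1,0],M[0,0])), s["tool_pos"],s["wrist_force"],s["torque"])
E
```

```text
[[ 0.253 -0.001 -0.967]
 [ 0.967 -0.     0.253]
 [-0.001 -1.     0.001]]
toolx yaw 75.318107588049 [0.56102471 0.22558793 0.15966407] [ 0.36711705  0.17627795 -3.73552258] [-0.00638107 -0.02464112 -0.02793285]
```

View pics/side9.png

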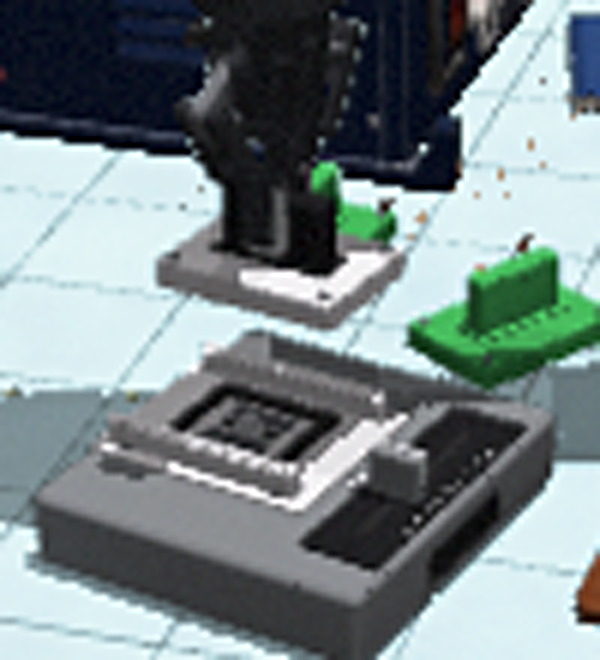

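View pics/top9.png

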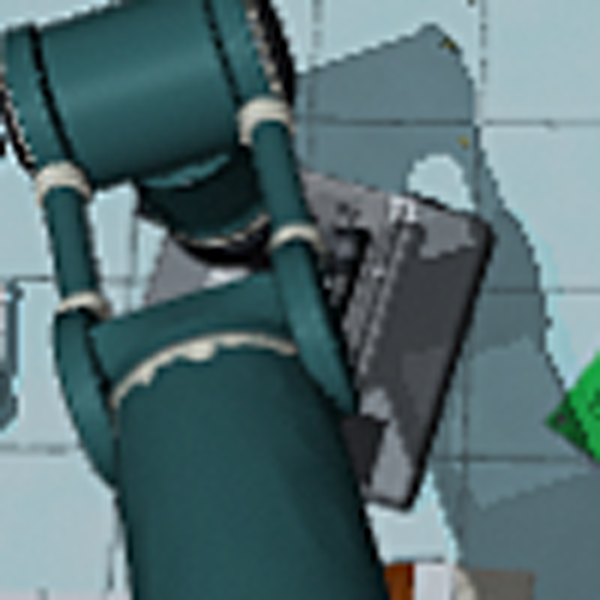

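```bash
python3 - <<'E'
from fit import *
a=np.radians(-14.65)
p=np.load("pics/side9.npz")["p"]
def crop(X): return np.round((proj("side",X)-[250,170]+.5)*6,1).tolist()
print("cover bottom",crop(box(.561,.2256,a,0,0,.1393,.1,.07)));print("top",crop(box(.561,.2256,a,0,0,.1533,.1,.07)))
c=.5784,.2225
print("seal",crop(box(*c,a,0,0,.052,.072,.06)),"cheek in top",crop(box(*c,a,0,0,.065,.11,.074)),"cheek base",crop(box(*c,a,0,0,.048,.11,.074)))
P=[(box(.561,.2256,a,0,0,.1393,.1,.07),(0,0,255)),(box(.561,.2256,a,0,0,.1533,.1,.07),(0,0,255)),(box(*c,a,0,0,.052,.072,.06),(0,255,0)),(box(*c,a,0,0,.065,.11,.074),(255,0,0)),(box(*c,a,0,0,.048,.11,.074),(255,0,255))]
overlay("side",p,(260,190,340,260),P,"pics/ov9.png",10)
G=gradimg(p,.6)
def run(f,b):
    r=differential_evolution(f,b,seed=1); return np.round(r.x,4),r.fun
print("cover fit",run(lambda v:-score(G,"side",[box(v[0],v[1],a,0,0,.1533,.1,.07)]),[(.55,.575),(.21,.245)]))
print("seal fit",run(lambda v:-score(G,"side",[box(v[0],v[1],a,0,0,.052,.072,.06)]),[(.565,.595),(.205,.245)]))
E
```

```text
cover bottom [[404.4, 271.4], [235.7, 226.4], [155.7, 282.1], [328.5, 330.9]]
top [[404.1, 246.1], [234.7, 201.7], [154.3, 256.7], [327.8, 304.8]]
seal [[346.6, 414.1], [229.3, 379.3], [162.6, 430.7], [282.2, 467.8]] cheek in top [[385.2, 395.3], [205.8, 343.1], [122.4, 405.0], [306.3, 461.7]] cheek base [[385.7, 424.2], [207.1, 371.3], [124.3, 434.1], [307.2, 491.5]]
cover fit (array([0.5591, 0.23  ]), np.float32(-208.45625))
seal fit (array([0.5789, 0.2272]), np.float64(-223.0956573486328))
```

View pics/ov9.png

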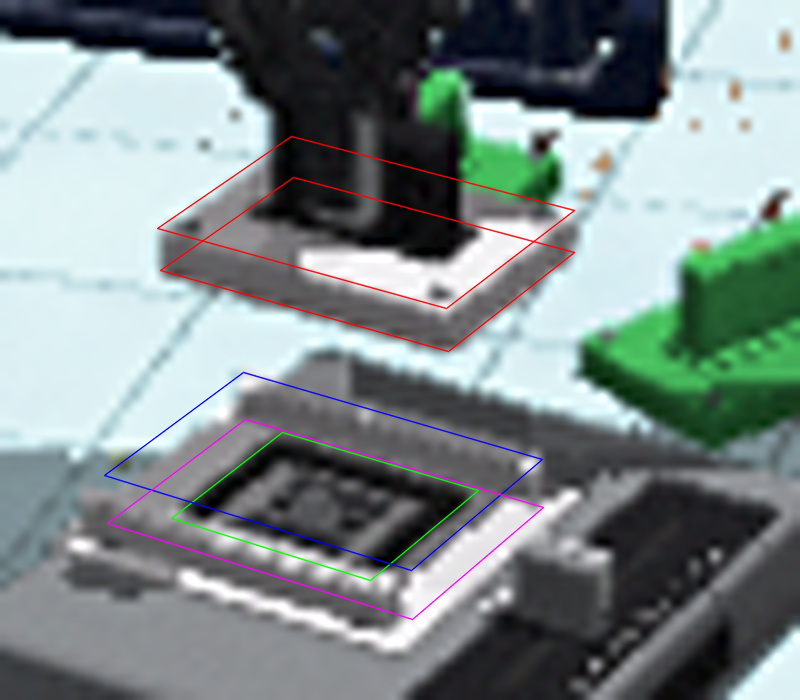

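Emit:
play_rows([
  [[0.001,0.004,-0.04],[0,0,0]],
  [[0.001,0.004,-0.09],[0,0,0]],
  [[0.001,0.004,-0.14],[0,0,0]],
  [[0.001,0.004,-0.17],[0,0,0]],
  [[0.001,0.004,-0.17],[0,0,0]],
  [[0.001,0.004,-0.17],[0,0,0]],
])

```text
time: 16.25
tool_pos: [0.5623, 0.2288, 0.0925]
tcp_rot: [-1.319, -1.02, 1.019]
wrist_force: [1.1, -0.1, -3.2]
width: 0.177
```

```bash
cat > st.py <<'E'
from h import *
s=bot.read_state(); M=Ro.from_rotvec(s["tcp_rot"]).as_matrix()
d=s["tool_pos"][:2]-[.578,.221]; c,si=np.cos(np.radians(-14.6)),np.sin(np.radians(-14.6)); R=np.array([[c,-si],[si,c]])
print("xm,ym",np.round(R.T@d*1000,2),"under z over deck mm",round((s["tool_pos"][2]-.0204-.048)*1000,2),"Fm",np.round(np.r_[R.T@s["wrist_force"][:2],s["wrist_force"][2]],2),"tq",np.round(s["torque"],2),"yaw",round(np.degrees(np.arctan2(M[1,0],M[0,0])),2),"tilt",np.round(M[:,1],3),s["width"],s["time"])
E
python3 st.py; python3 - <<'E'
from look import *
look('10',{'side':(260,190,340,270,8)})
E
```

```text
xm,ym [-17.14   3.56] under z over deck mm 24.08 Fm [ 1.07  0.2  -3.19] tq [ 0.03 -0.04 -0.01] yaw 75.42 tilt [ 0.001  0.    -1.   ] 0.17740405615937316 16.25
```

View pics/side10.png

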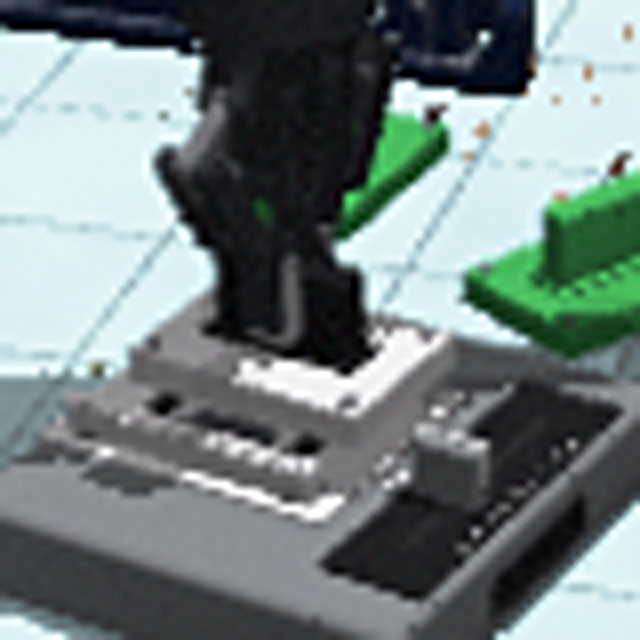

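```bash
for i in 1 2 3; do python3 -c "
from h import *
cams.read_camera('side')"; python3 st.py; done
```

```text
xm,ym [-16.78   3.75] under z over deck mm 24.75 Fm [ 0.79 -0.38 -3.72] tq [ 0.01  0.01 -0.07] yaw 75.41 tilt [ 0.002  0.001 -1.   ] 0.18024570268915113 16.35
xm,ym [-16.81   3.73] under z over deck mm 24.8 Fm [-0.68 -0.2  -4.28] tq [ 0.01 -0.05  0.03] yaw 75.41 tilt [ 0.002  0.001 -1.   ] 0.17406979044849336 16.4
xm,ym [-16.93   3.66] under z over deck mm 24.7 Fm [-0.13  0.75 -3.3 ] tq [-0.04  0.01  0.  ] yaw 75.41 tilt [ 0.002  0.001 -1.   ] 0.17373941137752233 16.45
```

Emit:
play_rows([
  [[-0.0012,-0.0046,0],[0,0,0]],
  [[-0.0012,-0.0046,0],[0,0,0]],
  [[-0.0012,-0.0046,-0.01],[0,0,0]],
  [[-0.0012,-0.0046,-0.01],[0,0,0]],
])

```text
time: 16.95
tool_pos: [0.5608, 0.2265, 0.0874]
tcp_rot: [-1.319, -1.019, 1.02]
wrist_force: [0.4, 0.8, -3.3]
width: 0.174
```

```bash
python3 st.py
```

```text
xm,ym [-17.99   0.96] under z over deck mm 19.05 Fm [ 0.22  0.86 -3.33] tq [ 0.03 -0.03  0.04] yaw 75.4 tilt [-0.001 -0.    -1.   ] 0.17412588126841938 16.95
```

Emit:
play_rows([
  [[0.0003,0.0015,-0.005],[0,0,0]],
  [[0.0003,0.0015,-0.01],[0,0,0]],
  [[0.0003,0.0015,-0.015],[0,0,0]],
  [[0.0003,0.0015,-0.015],[0,0,0]],
])

```text
time: 17.45
tool_pos: [0.5612, 0.2272, 0.0818]
tcp_rot: [-1.319, -1.019, 1.02]
wrist_force: [-0.1, -0.4, -2.9]
width: 0.174
```

```bash
python3 st.py
```

```text
xm,ym [-17.81   1.78] under z over deck mm 13.36 Fm [ 0.01 -0.36 -2.95] tq [-0.    0.04  0.03] yaw 75.41 tilt [-0.001 -0.    -1.   ] 0.17435762318109602 17.45
```

Emit:
play_rows([
  [[0,0,-0.004],[0,0,0]],
  [[0,0,-0.008],[0,0,0]],
  [[0,0,-0.011],[0,0,0]],
  [[0,0,-0.011],[0,0,0]],
])

```text
time: 17.95
tool_pos: [0.5614, 0.2273, 0.0776]
tcp_rot: [-1.319, -1.02, 1.02]
wrist_force: [-0.6, -0.1, -3.0]
width: 0.174
```

```bash
python3 st.py
```

```text
xm,ym [-17.62   1.9 ] under z over deck mm 9.22 Fm [-0.58 -0.21 -2.98] tq [ 0.04 -0.03 -0.02] yaw 75.41 tilt [-0. -0. -1.] 0.17400813891983274 17.95
```

Emit:
play_rows([
  [[0,0,-0.003],[0,0,0]],
  [[0,0,-0.005],[0,0,0]],
  [[0,0,-0.005],[0,0,0]],
])

```text
time: 18.32
tool_pos: [0.5616, 0.2274, 0.0772]
tcp_rot: [-1.319, -1.02, 1.019]
wrist_force: [-3.9, -1.9, 4.9]
width: 0.172
```

```bash
python3 st.py
```

```text
xm,ym [-17.44   2.07] under z over deck mm 8.79 Fm [-3.3  -2.82  4.94] tq [-0.3   0.54 -0.04] yaw 75.41 tilt [ 0.  0. -1.] 0.1717403019642432 18.325
```

Emit:
play_rows([
  [[0.0036,-0.001,-0.002],[0,0,0]],
  [[0.0073,-0.002,-0.002],[0,0,0]],
  [[0.0109,-0.0028,-0.002],[0,0,0]],
  [[0.0145,-0.0038,-0.002],[0,0,0]],
])

```text
time: 18.82
tool_pos: [0.566, 0.2268, 0.0771]
tcp_rot: [-1.316, -1.018, 1.02]
wrist_force: [-8.4, 1.7, 11.5]
width: 0.173
```

```bash
python3 st.py
```

```text
xm,ym [-13.07   2.62] under z over deck mm 8.7 Fm [-8.57 -0.5  11.48] tq [0.19 1.54 0.02] yaw 75.38 tilt [-0.002  0.002 -1.   ] 0.17297117104402684 18.825
```

Emit:
play_rows([
  [[0.0036,-0.001,0],[0,0,0]],
  [[0.0073,-0.002,0],[0,0,0]],
  [[0.0109,-0.0028,0],[0,0,0]],
])

```text
time: 19.2
tool_pos: [0.5706, 0.2259, 0.0771]
tcp_rot: [-1.316, -1.019, 1.019]
wrist_force: [-8.3, 2.2, 11.2]
width: 0.175
```

```bash
python3 st.py
```

```text
xm,ym [-8.4   2.85] under z over deck mm 8.71 Fm [-8.63  0.03 11.22] tq [ 0.29  1.56 -0.02] yaw 75.39 tilt [-0.002  0.002 -1.   ] 0.17500306403392663 19.2
```

Emit:
play_rows([
  [[0.0036,-0.0015,0],[0,0,0]],
  [[0.0073,-0.003,0],[0,0,0]],
  [[0.0109,-0.0045,0],[0,0,0]],
])

```text
time: 19.58
tool_pos: [0.5752, 0.2243, 0.077]
tcp_rot: [-1.316, -1.019, 1.018]
wrist_force: [-7.4, 4.1, 8.5]
width: 0.178
```

```bash
python3 st.py
```

```text
xm,ym [-3.53  2.52] under z over deck mm 8.56 Fm [-8.2   2.13  8.51] tq [ 0.5   1.37 -0.02] yaw 75.38 tilt [-0.001  0.002 -1.   ] 0.17769187596763256 19.575
```

Emit:
play_rows([
  [[0.0024,-0.0008,0],[0,0,0]],
  [[0.0048,-0.0016,0],[0,0,0]],
  [[0.0072,-0.0024,0],[0,0,0]],
])

```text
time: 19.95
tool_pos: [0.5792, 0.2221, 0.0751]
tcp_rot: [-1.319, -1.021, 1.019]
wrist_force: [1.3, 0.3, -3.6]
width: 0.174
```

```bash
python3 st.py
```

```text
xm,ym [0.91 1.34] under z over deck mm 6.73 Fm [ 1.13  0.63 -3.61] tq [-0.02 -0.03  0.05] yaw 75.43 tilt [ 0.001  0.    -1.   ] 0.17367979460941724 19.95
```

Emit:
play_rows([
  [[0,0,-0.003],[0,0,0]],
  [[0,0,-0.006],[0,0,0]],
  [[0,0,-0.008],[0,0,0]],
  [[0,0,-0.008],[0,0,0]],
])

```text
time: 20.45
tool_pos: [0.5791, 0.2217, 0.0719]
tcp_rot: [-1.319, -1.02, 1.019]
wrist_force: [-0.5, -1.3, 0.0]
width: 0.18
```

```bash
python3 st.py
```

```text
xm,ym [0.92 0.92] under z over deck mm 3.54 Fm [-0.2  -1.39  0.03] tq [-0.25 -0.03  0.05] yaw 75.4 tilt [ 0. -0. -1.] 0.1804857055570079 20.45
```

Emit:
play_rows([
  [[0,0,-0.003],[0,0,0]],
  [[0,0,-0.006],[0,0,0]],
  [[0,0,-0.009],[0,0,0]],
  [[0,0,-0.012],[0,0,0]],
  [[0,0,-0.012],[0,0,0]],
])

```text
time: 21.08
tool_pos: [0.5792, 0.2216, 0.0685]
tcp_rot: [-1.32, -1.02, 1.02]
wrist_force: [-3.8, -3.6, 11.1]
width: 0.171
```

```bash
python3 st.py
```

```text
xm,ym [0.97 0.92] under z over deck mm 0.08 Fm [-2.77 -4.43 11.14] tq [-0.7   0.62  0.03] yaw 75.42 tilt [ 0.001 -0.    -1.   ] 0.1707279590692868 21.075
```

Emit:
play_rows([
  [[0,0,-0.0015],[0,0,0]],
  [[0,0,-0.003],[0,0,0]],
  [[0,0,-0.003],[0,0,0]],
  [[0,0,-0.003],[0,0,0]],
])

```text
time: 21.58
tool_pos: [0.5791, 0.2217, 0.0684]
tcp_rot: [-1.32, -1.02, 1.02]
wrist_force: [-6.3, -5.0, 16.2]
width: 0.177
```

```bash
python3 st.py; python3 - <<'E'
from look import *
look('11',{'side':(250,180,350,280,6),'top':(150,140,300,260,5)})
E
python3 st.py
```

```text
xm,ym [0.93 0.93] under z over deck mm 0.02 Fm [-4.84 -6.44 16.21] tq [-0.83  1.01 -0.01] yaw 75.41 tilt [ 0.001 -0.    -1.   ] 0.1771289385749768 21.575
xm,ym [0.98 0.93] under z over deck mm 0.02 Fm [-4.2  -7.23 16.33] tq [-0.82  1.04 -0.03] yaw 75.41 tilt [ 0.001 -0.    -1.   ] 0.17434835874834517 21.675
```

View pics/side11.png

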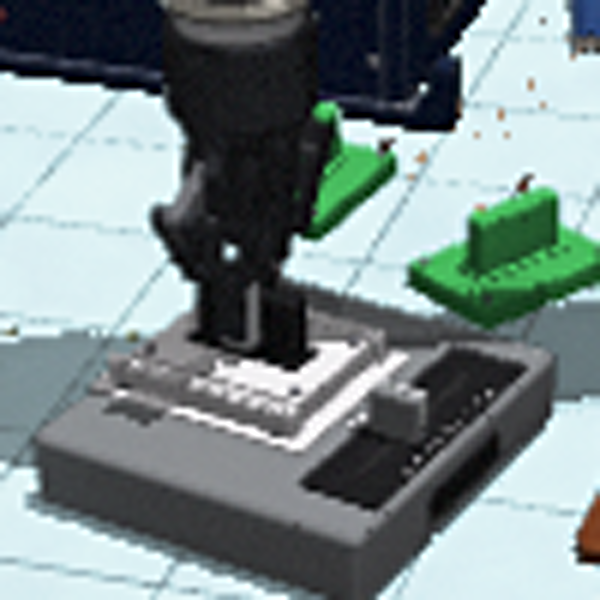

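View pics/top11.png

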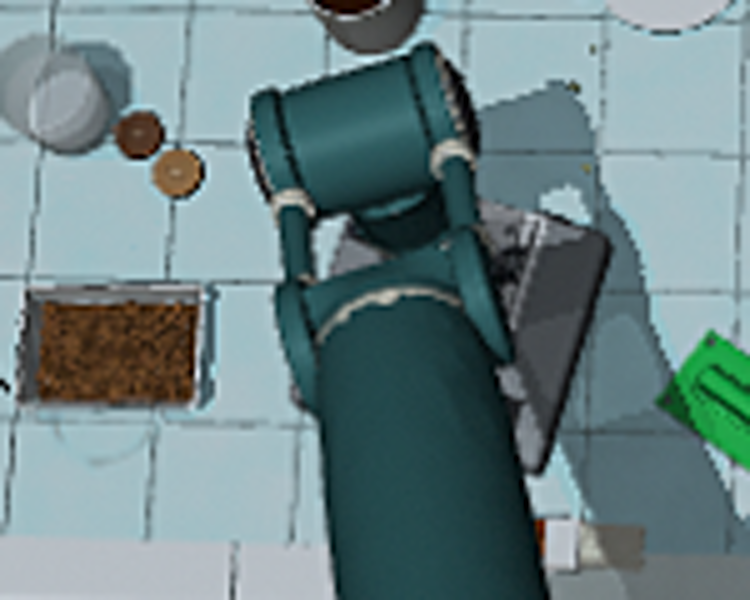

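The side view shows the cover seated between the cheeks, at crop (255,370), with the slider still at (400,410). The top view shows the tray, disc and brush where they were. One last check on the slider and bystanders before handing in.

```bash
python3 - <<'E'
from fit import *
a=np.radians(-14.6)
for t in("5","11"):
    p=np.load(f"pics/side{t}.npz")["p"]; G=gradimg(p,.6)
    r=differential_evolution(lambda v:-score(G,"side",[box(.578,.221,a,v[0],v[1],.075,.028,.014)]),[(-.105,-.085),(0,.03)],seed=1); print(t,np.round(r.x,4))
a0=np.load("pics/top0.npz")["p"].astype(int).sum(2);b=np.load("pics/top11.npz")["p"].astype(int).sum(2)
for nm,(u0,u1,v0,v1) in dict(tray=(152,196,194,222),disc=(172,194,160,182),brush_end=(262,282,240,256)).items(): print(nm,(abs(a0-b)[v0:v1,u0:u1]>150).mean())
print(bot.read_state()["wrist_force"]); print(bot.finish_job())
E
```

```text
5 [-0.0976  0.0217]
11 [-0.098   0.0224]
tray 0.0
disc 0.0
brush_end 0.5625
[-5.8899917  -5.93778726 16.33006109]
the job is handed in; nothing more can be done
None
```

The job is handed in at about 21.7 s, with the cover pressed home and still held. I can't see the verdict.

**What I did**
- **Slider:** I gripped the lamp slider and slid it to the index tab. The picture showed it about 3 mm short, so I gripped it again and moved it 3.5 mm further.
- **Cover:** I picked up the aluminium cover by its black bar and lowered it between the cheeks without touching them. I slid it along the pin's tip until it dropped, then pressed it down.

**Last checks**
- **Fit:** The underside rode about 8.7 mm above the deck and dropped when the pocket met the pin. It met the seal at about 3.5 mm and now reads 0.02 mm. Pressing harder raised the force without moving the cover, so it is home. It is held with about 16 N upward at the wrist.
- **Slider position:** The top camera puts the white line within about 0.5 mm of the tab. The side camera, which is weaker along the track, reads 1 to 2 mm too far left. I trusted the top camera. The side camera's later fit differs by 0.7 mm, within its error, so I take the slider as not having moved since I set it.
- **Bystanders:** The tray and disc look unchanged in the top view. The comparison at the end of the brush failed: 56% of its pixels changed. The arm's shadow falls there and nothing came near the brush, so I think it was not moved, but that check does not prove it.

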